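# Rack the gel casting plates in the slots that fit them

## Task

Take the two white gel casting plates out of the low grey drain stand and slide each, upright and fully home, into the slot of the metal rack that matches its thickness: the thicker plate in the widest slot, the thinner one in the middle-width slot, the narrowest left empty. The slot blocks get swapped about, so look or feel for which slot is which. Let go of both plates at the end.

Things in the scene. Friction and masses are not known exactly. Their poses are not given: they have to be found in the camera images.
- plate_thick_center (a point): Loose white acrylic gel casting plate, 90 mm wide (its x), 110 mm tall (its z), 15 mm thick (its y), about 175 g; told from the other only by thickness. Point: its centre, half-way up. Starts upright in either seat of the drain stand, underside 8 mm above the worktop, lower 22 mm inside the seat; the seat is 18 mm wide, so it can shift or lean when nudged.
- plate_thin_center (a point): Loose white acrylic gel casting plate, 90 mm wide (its x), 110 mm tall (its z), 9 mm thick (its y), about 105 g; told from the other only by thickness. Point: its centre, half-way up. Starts upright in either seat of the drain stand, underside 8 mm above the worktop, lower 22 mm inside the seat; the seat is 18 mm wide, so it can shift or lean when nudged.
- stand: Fixed low grey drain stand, 70 (x) x 170 (y) x 30 mm, origin at the centre of its underside. Two seats for plates, 18 mm wide, run along its x at y = +40 and -40 mm, open at both ends; their floor is 8 mm high. Either plate may be in either seat.
- rack: Fixed slotted rack, 124 (x) x 184 (y) mm; origin at the centre of its underside. Grey tray, floor 8 mm high, end lips 30 mm, with three aluminium blocks, tops at 68 mm. One slot in each, along the rack's x (a plate's 90 mm width lies along x), at y = -55, 0, +55 mm. Slots are 5.5, 11 and 17 mm wide IN ANY ORDER, not reported: find by sight or by trying.
- mouth_a (a point): Centre of the mouth of the rack's y = -55 mm slot, level with the block tops. Width unknown (5.5, 11 or 17 mm). Every slot is 60 mm deep to the tray floor; a plate fully home has its centre 63 mm above the rack's origin (5 mm below this point) and stands 50 mm out of the blocks.
- mouth_b (a point): Centre of the mouth of the rack's y = 0 (middle) slot, level with the block tops. Width unknown. A slot grips a plate by grooves 13 mm deep at its two ends, 98 mm apart from groove end to groove end along x, with 72 mm of open space between. Mouth edges are rounded by 2.5 mm.
- mouth_c (a point): Centre of the mouth of the rack's y = +55 mm slot, level with the block tops. Width unknown. A plate too thick for a slot stops within 3 mm below the mouth. The thin plate also drops into the widest slot, which is wrong: the thick plate then has no slot.
There are look-alikes about, which are no part of the job. Leave any red look-alike of the part that bears plate_thick_center alone.

How it is judged:
By the outcome, as a careful person would: the job done as asked, in the order asked, and still so for the second after the job is handed in, with the robot touching nothing.
It also fails if it takes over 72 s, if anything falls off the work surface, if the arm or the gripper's body presses on something with over 40 N, if the wrist force passes 120 N, or if a joint passes its speed limit or range.

## Robot

A 7-joint arm with a two-finger parallel gripper is mounted at the origin on a cart in front of the work surface, level with it; the furniture and walls round the work are solid. World frame = base frame: x ahead of the robot, y to its left, z up, the work surface at z = 0. Lengths are in m, angles in rad, forces in N, time in s.
With the tool pointing down it reaches from about 0.4 to 0.875 m from the base axis. Payload 6.5 kg.
Tool frame: the origin (TCP) lies midway between the tips of the shut fingers; the grasp point (between the pads) lies 19 mm behind it; z points along the fingers, y is the direction in which the jaws open and shut (so a half turn about z gives the same grasp; the last joint's range is limited). The gripper opens to 88 mm and grips with 3 to 60 N. Pads are 18 mm wide; open, the fingers measure 123 mm over their backs; the gripper's body (75 mm by 187 mm) begins 45 mm behind the grasp point.
Start: joints at [-1.24, 0.536, -0.004, 1.538, 0.003, 1.067, -0.071], TCP at [0.251, 0.599, 0.216] pointing down, gripper open.
Joint ranges: [-2.7, 2.7], [-0.37, 2.16], [-1.27, 1.26], [0.24, 2.4], [-1.31, 4.45], [0.19, 1.91], [-2.76, 2.76]. Speed limits (rad/s): [2.39, 2.39, 3.14, 3.14, 3.14, 3.14, 3.14].

## Interface

Orientations are given as a unit quaternion [x, y, z, w].
In Python, from rig import env, imaging gives the robot as it stands. The module is installed in compiled form; this text tells all that it offers.
- The arm moves only by the tool play_rows, never from a script. Its argument "rows" is a list of rows, each an object of numbers: "tx", "ty", "tz": the shift along the world's x, y, z in mm; "turn": the turn about the world's z in degrees; "hand": the opening, from -1 (shut) to 1 (fully open). A call has 1 to 12 rows; each row shifts and turns the pose as measured when the row begins; what a row does not reach is not made up. A row lasts 1/12 s, in which the tool goes at most 41.7 mm and 7.16 degrees, less where a joint would pass 70% of its speed; a pose out of reach is approached as far as the arm can. A call is refused whole if a number of a shift passes 41.7 or a number of a turn 7.16, either way. A call with a gripper value outside its range is refused whole. The fingers move at their own pace and stop on an object; "newtons" is the grip in N (left out, the last holds). Time passes only in rows, so rows that do not move let the fingers close. It gives the time, the measured TCP pose, the force and the opening at its end, in the units of the state.
- env.get_obs(): the state, without advancing time (a new reading comes with each control period).
- imaging.camera(name): name is "scene" or "top"; returns a dict with "image" (480x640x3 uint8, red, green, blue), "depth" (480x640 float32, m along the optical axis (not along the pixel's ray), 0 where there is no reading), "camera_matrix" (3x3 intrinsics, pixels), "k1" (the pictures are not rectified: a ray, as slopes to the right and down, at radius r is drawn at 1 + k1 r^2 times it, then the intrinsics apply), "origin" and "rotation" of the camera in the world. Camera axes: x right, y up, looking along -z (the intrinsics and any distortion apply to the point x, -y, -z); pixel columns grow to the right and rows downward; lengths in m; the calibration is good to about 2 mm. A picture is of the moment at which its call begins.
- env.finish_job(): hands the job in, once; it reports no verdict.
The state is a dict: "time_s": time; "qpos": joint angles; "joint_vel": joint speeds; "tau": joint torques, N m; "eef_pos": TCP position; "eef_rot": TCP orientation; "contact_force": force on the tool from outside, world axes, zero at the start; "wrist_torque": the same for the moment, N m; "finger_gap": opening from 0.0 (shut) to 1.0 (fully open).
Only numpy, scipy, OpenCV 4.12 (cv2) and the standard library are available. Lean on these libraries where they do the work, as an engineer would, in place of code of your own. Each camera call takes 0.05 s, during which the arm holds its last target. There are 200 camera calls.

## Working session

There is one attempt and no reset: what is moved stays moved. The work goes in short steps, Python scripts to look and compute and a tool call to move; the robot and the scene stay as the last step left them, time stands still between calls to the robot, and variables do not carry over. Pictures are saved under pics/ and viewed, about 8 in all and at most 12, crops included, and the job is handed in when it is done.

Besides the shell and the picture viewer there is one more tool, called as a command line: name --argument value ..., lists and objects as JSON in quotes. play_rows: Moves the arm, as the interface text tells. Its arguments: {"type":"object","properties":{"rows":{"type":"array","items":{"type":"object","properties":{"tx":{"type":"number"},"ty":{"type":"number"},"tz":{"type":"number"},"turn":{"type":"number"},"hand":{"type":"number"}}}},"newtons":{"type":"number"}},"required":["rows"]}

```bash
mkdir -p pics; cat > h.py <<'E'
import numpy as np, cv2
from rig import env, imaging
def grab(n):
    c=imaging.camera(n); np.savez('%s.npz'%n,**{k:np.asarray(v) for k,v in c.items()}); return c
def load(n): return dict(np.load('%s.npz'%n))
def ray(c,u,v):
    K=c['camera_matrix'];k=float(c['k1']);d=np.array([(u-K[0,2])/K[0,0],(v-K[1,2])/K[1,1]]);s=d.copy()
    for _ in range(30): s=d/(1+k*(s@s))
    return c['rotation']@np.array([s[0],-s[1],-1.])
def atz(c,u,v,z):
    r=ray(c,u,v);o=c['origin'];return o+r*(z-o[2])/r[2]
def atd(c,u,v): return c['origin']+ray(c,u,v)*c['depth'][int(round(v)),int(round(u))]
def proj(c,p):
    q=c['rotation'].T@(np.asarray(p)-c['origin']);s=np.array([q[0],-q[1]])/-q[2];s=s*(1+float(c['k1'])*(s@s));K=c['camera_matrix']
    return np.array([K[0,0]*s[0]+K[0,2],K[1,1]*s[1]+K[1,2]])
def save(im,f): cv2.imwrite('pics/'+f,im[:,:,::-1])
def crop(c,u0,v0,u1,v1,s,f): save(cv2.resize(c['image'][v0:v1,u0:u1],None,fx=s,fy=s,interpolation=cv2.INTER_CUBIC),f)
E
python3 - <<'E'
from h import *
for n in('scene','top'):
    c=grab(n); save(c['image'],n+'1.png'); print(n,c['origin'],c['rotation'].round(3).tolist(),c['camera_matrix'].tolist(),c['k1'])
o=env.get_obs();print(o)
E
```

```text
scene [-0.71619092 -0.51429823  0.65798613] [0.459, -0.289, -0.451, 0.709] [[562.7465884322837, 0.0, 314.6219404895089], [0.0, 562.7465884322837, 237.19927234548715], [0.0, 0.0, 1.0]] -0.04704729892577655
top [0.3357006  0.04554041 1.19249869] [-0.032, 0.041, 0.712, -0.701] [[443.42879915778144, 0.0, 323.74663011812316], [0.0, 443.42879915778144, 235.36640003057173], [0.0, 0.0, 1.0]] 0.023856476511513264
{'time_s': 0.1, 'qpos': array([-1.2402178 ,  0.53707428, -0.00440308,  1.53873856,  0.00257609,
        1.0673229 , -0.07116683]), 'joint_vel': array([-0.00075058, -0.00160945,  0.00059169, -0.00243918,  0.00113699,
        0.0007925 , -0.00053651]), 'tau': array([ 2.56320913e-03, -5.72075987e+01,  9.93611589e-01, -2.52227086e+01,
       -5.62270987e-02,  1.35303623e-02,  1.59228381e-05]), 'eef_pos': array([0.25099547, 0.59895548, 0.21485145]), 'eef_rot': array([ 1.97059655e-01,  9.80391198e-01, -7.62618601e-04, -9.66185427e-05]), 'contact_force': array([0.60929159, 0.47639623, 0.94027597]), 'wrist_torque': array([ 0.03135262, -0.04215546, -0.00179823]), 'finger_gap': 1.0022563052740683}
```

View pics/scene1.png

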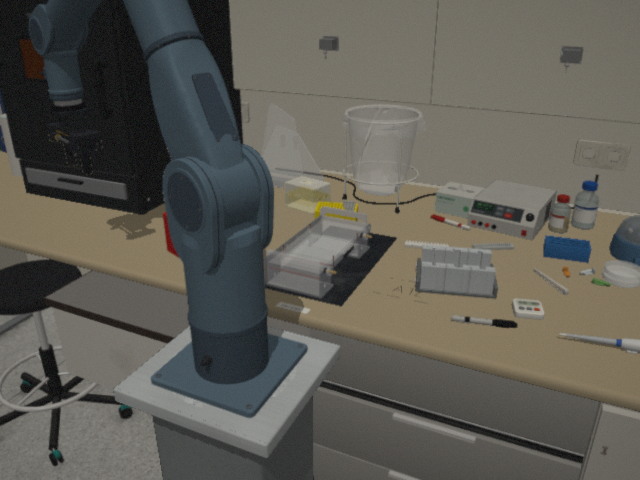

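View pics/top1.png

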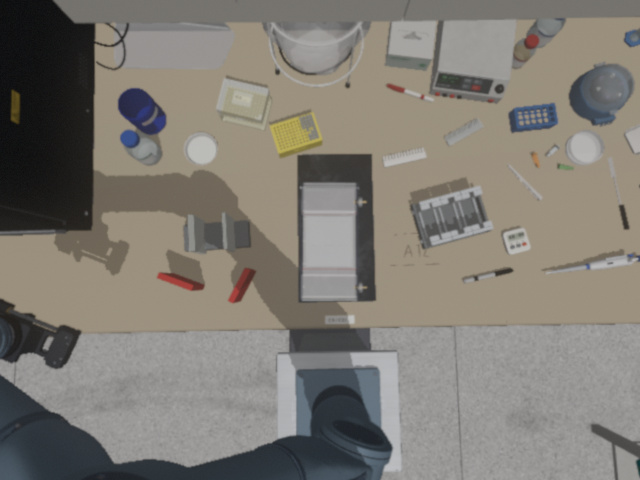

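The scene picture shows the arm, the gel tank and the rack near (457,270). In the top picture the rack is at (452,216), the stand with upright plates at (217,233), and red look-alikes at (180,281) and (241,285). I'll crop the stand and the rack from the top camera.

```bash
python3 - <<'E'
from h import *
c=load('top')
a=c['image'][205:260,170:270];b=c['image'][175:255,400:500]
a=cv2.resize(a,None,fx=8,fy=6,interpolation=3)[:330] if 0 else cv2.resize(a,None,fx=5,fy=5,interpolation=2)
b=cv2.resize(b,None,fx=5,fy=5,interpolation=2)
a=cv2.copyMakeBorder(a,0,0,0,0,0); save(np.clip(np.vstack([a,b[:320]]).astype(float)*1.3,0,255).astype(np.uint8),'crop1.png')
b2=cv2.resize(c['image'][180:255,405:500],None,fx=8,fy=8,interpolation=2);save(b2,'rack1.png')
a2=cv2.resize(c['image'][205:260,175:260],None,fx=9,fy=9,interpolation=2);save(a2,'stand1.png')
for v in (222,228,234,240,246): print(v,[ '%.0f,%.0f,%.0f'%tuple(1000*atd(c,u,v)) for u in range(182,254,4)])
E
```

```text
Traceback (most recent call last):
  File "h.py", line 12, in atd
    def atd(c,u,v): return c['origin']+ray(c,u,v)*c['depth'][int(round(v)),int(round(u))]
                                       ~~~^^^^^^^
  File "h.py", line 9, in ray
    return c['rotation']@np.array([s[0],-s[1],-1.])
           ~~~~~~~~~~~~~^~~~~~~~~~~~~~~~~~~~~~~~~~~
ValueError: matmul: Input operand 1 has a mismatch in its core dimension 0, with gufunc signature (n?,k),(k,m?)->(n?,m?) (size 3 is different from 4)
```

View pics/rack1.png

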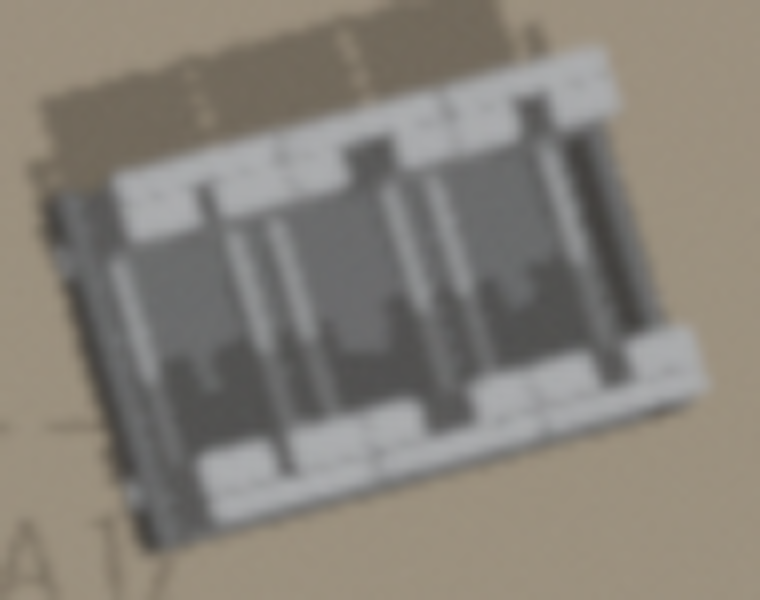

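View pics/stand1.png

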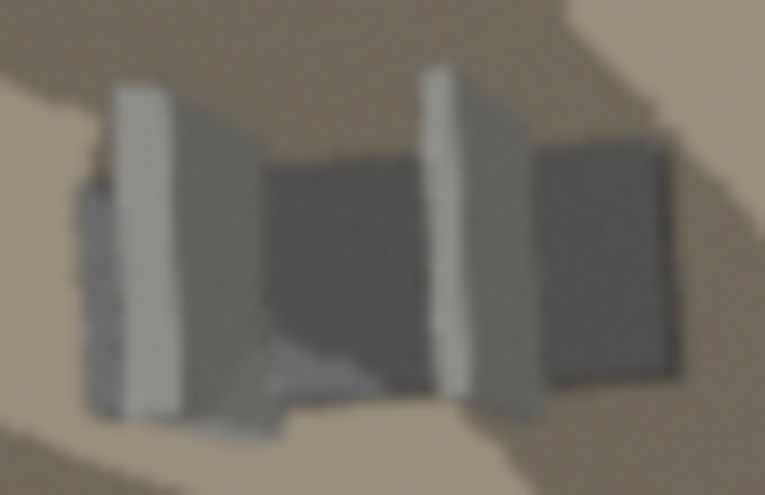

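```bash
sed -i "s/^import numpy.*/import numpy as np, cv2\nfrom scipy.spatial.transform import Rotation as Rn/; s/^    c=imaging.camera(n); /    c=imaging.camera(n); c['rotation']=Rn.from_quat(c['rotation']).as_matrix(); /" h.py
python3 - <<'E'
from h import *
print(env.get_obs()['time_s'])
c=grab('top')
def P(x,y,s,ou,ov,z): return atz(c,(x+.5)/s-.5+ou,(y+.5)/s-.5+ov,z)*1000
def L(n,a,b):
    a=np.array(a);b=np.array(b);d=a-b;print(n,a.round(1),b.round(1),'mid',((a+b)/2).round(1),'len',np.linalg.norm(d).round(1),'yaw of x-axis',np.degrees(np.arctan2(d[1],d[0])).round(1))
R=lambda x,y:P(x,y,8,405,180,.068)
S=lambda x,y:P(x,y,9,175,205,.118)
# slot lines at block tops (outer ends of grooves are closed; take inner visible ends)
L('narrow',R(207,205),R(285,455));L('wide',R(372,155),R(448,408));L('mid',R(533,108),R(612,368))
L('rackoutR',R(605,50),R(705,395));L('rackoutL',R(115,175),R(215,522))
L('thick',S(143,90),S(152,415));L('thin',S(437,70),S(455,390))
print('thick w',S(118,90)-S(168,90),S(125,415)-S(180,415));print('thin w',S(422,70)-S(452,70),S(440,395)-S(470,395))
for u,v in [(193,230),(226,230),(209,230),(248,235)]: print(u,v,(1000*atd(c,u,v)).round())
for u,v in [(418,240),(424,205),(475,228),(448,200)]: print('rack',u,v,(1000*atd(c,u,v)).round())
S0=lambda x,y:P(x,y,9,175,205,.03)
print('stand right edge',S0(665,140),S0(680,378),'left',S0(80,182),S0(90,415))
print(c['depth'][205:260,175:260].min())
E
```

```text
0.1
narrow [ 525.5 -245.4   68. ] [ 444.4 -267.1   68. ] mid [ 484.9 -256.2   68. ] len 83.9 yaw of x-axis 14.9
wide [ 540.9 -299.2   68. ] [ 458.7 -319.8   68. ] mid [ 499.8 -309.5   68. ] len 84.8 yaw of x-axis 14.0
mid [ 555.5 -351.7   68. ] [ 470.7 -372.8   68. ] mid [ 513.1 -362.2   68. ] len 87.3 yaw of x-axis 13.9
rackoutR [ 574.1 -375.9   68. ] [ 461.6 -402.    68. ] mid [ 517.9 -388.9   68. ] len 115.5 yaw of x-axis 13.1
rackoutL [ 535.7 -216.2   68. ] [ 423.3 -243.8   68. ] mid [ 479.5 -230.    68. ] len 115.7 yaw of x-axis 13.8
thick [502.2 354.4 118. ] [414.1 350.8 118. ] mid [458.1 352.6 118. ] len 88.2 yaw of x-axis 2.4
thin [506.6 275.4 118. ] [419.5 270.  118. ] mid [463.1 272.7 118. ] len 87.2 yaw of x-axis 3.6
thick w [ 0.1845268  13.41419798  0.        ] [ 0.23289182 14.6357966   0.        ]
thin w [0.11166572 8.08917074 0.        ] [0.12578149 8.02409779 0.        ]
193 230 [464. 348. 118.]
226 230 [463. 268. 116.]
209 230 [474. 331.  29.]
248 235 [460. 229.  29.]
rack 418 240 [ 442. -225.    0.]
rack 424 205 [ 526. -229.   69.]
rack 475 228 [ 465. -357.   67.]
rack 448 200 [ 547. -305.   21.]
stand right edge [498.91953496 227.59749678  30.        ] [428.89803304 223.16497277  30.        ] left [488.96680347 397.58072793  30.        ] [420.79547623 393.60668779  30.        ]
0.0
```

Candidates: the white upright plates at (192,233) (about 14 mm thick, so the thick one) and (225,230) (about 8 mm, thin). The red look-alikes at (180,281) and (241,285) are excluded. Slots from left to right in the top view are narrow, wide (middle) and medium (right). The sizes agree with those given: tops at 118 mm, width about 88 mm, slot pitch about 55 mm.

play_rows --rows '[{"tx": 10,"ty": -30,"turn": 2.6,"hand": 1},{"tx": 15,"ty": -30,"turn": 2.6},{"tx": 20,"ty": -30,"turn": 2.6},{"tx": 20,"ty": -30,"turn": 2.6},{"tx": 20,"ty": -25,"turn": 2.6},{"tx": 25,"ty": -25,"turn": 2.6},{"tx": 25,"ty": -25,"turn": 2.6},{"tx": 25,"ty": -25,"turn": 2.6},{"tx": 25,"ty": -20,"turn": 2.6},{"tx": 20,"ty": -10,"turn": 2.6},{"tx": 0,"ty": 0},{"tx": 0,"ty": 0}]' --newtons 25

```text
validation failed for argument at $.ro...
```

```bash
cat > st.py <<'E'
from h import *
o=env.get_obs();q=o['eef_rot'];R=Rn.from_quat(q).as_matrix()
print(o['time_s'],'tcp',(1000*o['eef_pos']).round(1),'jawdir',np.degrees(np.arctan2(R[1,1],R[0,1])).round(1),'zax',R[:,2].round(3),'F',o['contact_force'].round(1),'gap',round(o['finger_gap']*88,1),'q',o['qpos'].round(2))
E
python3 st.py; python3 - <<'E'
from h import *
c=load('top'); d=c['depth'];m=[]
pts=[(u,v,*(1000*atd(c,u,v)))for u in range(130,500,3) for v in range(100,300,3) if d[v,u]>0]
pts=np.array(pts)
for a in range(100,500,30):
    s=pts[(pts[:,0]>=a)&(pts[:,0]<a+30)];s2=s[s[:,4]>60];print(a,s[:,4].max().round() , s2[:,2].min().round() if len(s2) else '') if len(s) else 0
E
```

```text
0.15 tcp [251.  599.1 215. ] jawdir 67.3 zax [-0.    -0.001 -1.   ] F [ 0.4  0.1 -1. ] gap 87.9 q [-1.24  0.54 -0.    1.54  0.    1.07 -0.07]
130 143.0 352.0
160 113.0 322.0
190 121.0 321.0
220 121.0 297.0
250 98.0 356.0
280 111.0 294.0
310 110.0 293.0
340 110.0 292.0
370 13.0 
400 71.0 518.0
430 73.0 425.0
460 73.0 447.0
490 73.0 461.0
```

play_rows --rows '[{"tx": 10,"ty": -30,"tz": 0,"turn": 2.6,"hand": 1},{"tx": 15,"ty": -30,"tz": 0,"turn": 2.6,"hand": 1},{"tx": 20,"ty": -30,"tz": 0,"turn": 2.6,"hand": 1},{"tx": 20,"ty": -30,"tz": 0,"turn": 2.6,"hand": 1},{"tx": 20,"ty": -25,"tz": 0,"turn": 2.6,"hand": 1},{"tx": 25,"ty": -25,"tz": 0,"turn": 2.6,"hand": 1},{"tx": 25,"ty": -25,"tz": 0,"turn": 2.6,"hand": 1},{"tx": 25,"ty": -25,"tz": 0,"turn": 2.6,"hand": 1},{"tx": 25,"ty": -20,"tz": 0,"turn": 2.6,"hand": 1},{"tx": 20,"ty": -10,"tz": 0,"turn": 2.6,"hand": 1},{"tx": 0,"ty": 0,"tz": 0,"turn": 0,"hand": 1},{"tx": 0,"ty": 0,"tz": 0,"turn": 0,"hand": 1}]' --newtons 25

```text
time_s: 1.15
eef_pos: [0.4577, 0.3337, 0.2117]
eef_rot: [-0.042, 0.999, -0.004, -0.003]
contact_force: [-0.8, 0.4, -0.4]
finger_gap: 1.002
```

```bash
python3 st.py
```

```text
1.15 tcp [457.7 333.7 211.7] jawdir 94.8 zax [-0.005 -0.008 -1.   ] F [-0.8  0.4 -0.4] gap 88.2 q [-0.7   0.4  -0.02  1.76  0.01  0.99  0.93]
```

play_rows --rows '[{"tx": 0,"ty": 17,"tz": 0,"turn": -1.3,"hand": 1},{"tx": 0,"ty": 0,"tz": -30,"turn": 0,"hand": 1},{"tx": 0,"ty": 0,"tz": -30,"turn": 0,"hand": 1},{"tx": 0,"ty": 0,"tz": 0,"turn": 0,"hand": 1}]'

```text
time_s: 1.48
eef_pos: [0.4558, 0.3547, 0.1514]
eef_rot: [-0.03, 1.0, -0.002, -0.002]
contact_force: [-0.9, -0.4, -0.5]
finger_gap: 1.001
```

```bash
python3 st.py
```

```text
1.4833 tcp [455.8 354.7 151.4] jawdir 93.4 zax [-0.004 -0.004 -1.   ] F [-0.9 -0.4 -0.5] gap 88.1 q [-0.72  0.49 -0.02  1.78  0.01  0.87  0.88]
```

play_rows --rows '[{"tx": 2,"ty": -3,"tz": -25,"turn": 0,"hand": 1},{"tx": 0,"ty": 0,"tz": -25,"turn": 0,"hand": 1},{"tx": 0,"ty": 0,"tz": -19,"turn": 0,"hand": 1},{"tx": 0,"ty": 0,"tz": 0,"turn": 0,"hand": 1},{"tx": 0,"ty": 0,"tz": 0,"turn": 0,"hand": 1}]'

```text
time_s: 1.9
eef_pos: [0.4538, 0.3577, 0.0842]
eef_rot: [-0.033, 0.999, -0.0, -0.003]
contact_force: [-0.5, -0.5, 0.3]
finger_gap: 1.0
```

```bash
python3 st.py
```

```text
1.9 tcp [453.8 357.7  84.2] jawdir 93.8 zax [-0.005 -0.001 -1.   ] F [-0.5 -0.5  0.3] gap 88.0 q [-0.73  0.59 -0.02  1.82  0.02  0.74  0.88]
```

play_rows --rows '[{"tx": 4,"ty": -6,"tz": -2,"turn": 0,"hand": 1},{"tx": 0,"ty": 0,"tz": 0,"turn": 0,"hand": 1}]'

```text
time_s: 2.07
eef_pos: [0.4581, 0.3531, 0.0849]
eef_rot: [-0.034, 0.999, 0.001, -0.002]
contact_force: [-0.4, -0.4, 0.0]
finger_gap: 1.001
```

```bash
python3 st.py;sleep 0; python3 st.py
```

```text
2.0667 tcp [458.1 353.1  84.9] jawdir 93.9 zax [-0.003  0.001 -1.   ] F [-0.4 -0.4  0. ] gap 88.1 q [-0.71  0.59 -0.02  1.82  0.02  0.73  0.89]
2.0667 tcp [458.1 353.1  84.9] jawdir 93.9 zax [-0.003  0.001 -1.   ] F [-0.4 -0.4  0. ] gap 88.1 q [-0.71  0.59 -0.02  1.82  0.02  0.73  0.89]
```

play_rows --rows '[{"tx": 0,"ty": -1,"tz": -3,"turn": -0.4,"hand": -0.45},{"tx": 0,"ty": 0,"tz": 0,"turn": 0,"hand": -0.45},{"tx": 0,"ty": 0,"tz": 0,"turn": 0,"hand": -0.45},{"tx": 0,"ty": 0,"tz": 0,"turn": 0,"hand": -0.45},{"tx": 0,"ty": 0,"tz": 0,"turn": 0,"hand": -0.45},{"tx": 0,"ty": 0,"tz": 0,"turn": 0,"hand": -1},{"tx": 0,"ty": 0,"tz": 0,"turn": 0,"hand": -1},{"tx": 0,"ty": 0,"tz": 0,"turn": 0,"hand": -1},{"tx": 0,"ty": 0,"tz": 0,"turn": 0,"hand": -1}]' --newtons 25

```text
time_s: 2.82
eef_pos: [0.4607, 0.3536, 0.0863]
eef_rot: [-0.029, 1.0, 0.003, 0.001]
contact_force: [-0.0, 0.3, -0.8]
finger_gap: 0.342
```

```bash
python3 st.py
```

```text
2.8167 tcp [460.7 353.6  86.3] jawdir 93.4 zax [ 0.002  0.006 -1.   ] F [-0.   0.3 -0.8] gap 30.1 q [-0.71  0.59 -0.02  1.82  0.01  0.73  0.89]
```

play_rows --rows '[{"tx": -2,"ty": -1,"tz": -4,"turn": 0,"hand": -1},{"tx": 0,"ty": 0,"tz": 0,"turn": 0,"hand": -1},{"tx": 0,"ty": 0,"tz": 0,"turn": 0,"hand": -1},{"tx": 0,"ty": 0,"tz": 0,"turn": 0,"hand": -1},{"tx": 0,"ty": 0,"tz": 0,"turn": 0,"hand": -1}]' --newtons 25

```text
time_s: 3.23
eef_pos: [0.4587, 0.3528, 0.0821]
eef_rot: [-0.029, 1.0, 0.003, 0.001]
contact_force: [-0.4, -0.4, 0.9]
finger_gap: 0.164
```

```bash
python3 st.py
```

```text
3.2333 tcp [458.7 352.8  82.1] jawdir 93.4 zax [ 0.002  0.006 -1.   ] F [-0.4 -0.4  0.9] gap 14.5 q [-0.71  0.59 -0.02  1.83  0.01  0.72  0.89]
```

play_rows --rows '[{"tx": 0,"ty": 0,"tz": 0,"turn": 0,"hand": -1},{"tx": 0,"ty": 0,"tz": 15,"turn": 0,"hand": -1},{"tx": 0,"ty": 0,"tz": 20,"turn": 0,"hand": -1},{"tx": 0,"ty": 0,"tz": 20,"turn": 0,"hand": -1},{"tx": 0,"ty": 0,"tz": 25,"turn": 0,"hand": -1},{"tx": 0,"ty": 0,"tz": 30,"turn": 0,"hand": -1},{"tx": 0,"ty": 0,"tz": 30,"turn": 0,"hand": -1},{"tx": 0,"ty": 0,"tz": 10,"turn": 0,"hand": -1},{"tx": 0,"ty": 0,"tz": 0,"turn": 0,"hand": -1}]' --newtons 30

```text
time_s: 3.98
eef_pos: [0.4539, 0.349, 0.2334]
eef_rot: [-0.029, 1.0, -0.001, -0.003]
contact_force: [0.2, -0.6, -1.9]
finger_gap: 0.167
```

```bash
python3 st.py
```

```text
3.9833 tcp [453.9 349.  233.4] jawdir 93.4 zax [-0.007 -0.001 -1.   ] F [ 0.2 -0.6 -1.9] gap 14.7 q [-0.72  0.39 -0.02  1.72  0.    1.03  0.89]
```

play_rows --rows '[{"tx": 0,"ty": -15,"tz": 0,"turn": 0.4,"hand": -1},{"tx": 2,"ty": -25,"tz": 0,"turn": 0.4,"hand": -1},{"tx": 2,"ty": -30,"tz": 0,"turn": 0.5,"hand": -1},{"tx": 2,"ty": -30,"tz": 0,"turn": 0.5,"hand": -1},{"tx": 2,"ty": -30,"tz": 0,"turn": 0.5,"hand": -1},{"tx": 2,"ty": -30,"tz": 0,"turn": 0.5,"hand": -1},{"tx": 2,"ty": -30,"tz": 0,"turn": 0.5,"hand": -1},{"tx": 2,"ty": -30,"tz": 0,"turn": 0.5,"hand": -1},{"tx": 2,"ty": -30,"tz": 0,"turn": 0.5,"hand": -1},{"tx": 2,"ty": -30,"tz": 0,"turn": 0.5,"hand": -1},{"tx": 2,"ty": -30,"tz": 0,"turn": 0.5,"hand": -1},{"tx": 2,"ty": -30,"tz": 0,"turn": 0.5,"hand": -1}]'

```text
time_s: 4.98
eef_pos: [0.4618, -0.0006, 0.2131]
eef_rot: [-0.09, 0.996, -0.003, -0.016]
contact_force: [0.2, 0.1, -1.7]
finger_gap: 0.167
```

```bash
python3 st.py
```

```text
4.9833 tcp [461.8  -0.6 213.1] jawdir 100.3 zax [-0.031 -0.008 -0.999] F [ 0.2  0.1 -1.7] gap 14.7 q [-0.21  0.24  0.12  2.   -0.03  0.94  1.68]
```

play_rows --rows '[{"tx": 2,"ty": -28,"tz": 4,"turn": 0.4,"hand": -1},{"tx": 3,"ty": -28,"tz": 4,"turn": 0.4,"hand": -1},{"tx": 3,"ty": -28,"tz": 3,"turn": 0.4,"hand": -1},{"tx": 4,"ty": -28,"tz": 3,"turn": 0.4,"hand": -1},{"tx": 4,"ty": -28,"tz": 2,"turn": 0.4,"hand": -1},{"tx": 4,"ty": -28,"tz": 2,"turn": 0.4,"hand": -1},{"tx": 4,"ty": -28,"tz": 0,"turn": 0.4,"hand": -1},{"tx": 4,"ty": -28,"tz": 0,"turn": 0.4,"hand": -1},{"tx": 4,"ty": -25,"tz": 0,"turn": 0.4,"hand": -1},{"tx": 4,"ty": -20,"tz": 0,"turn": 0.3,"hand": -1},{"tx": 3,"ty": -15,"tz": 0,"turn": 0,"hand": -1},{"tx": 0,"ty": 0,"tz": 0,"turn": 0,"hand": -1}]'

```text
time_s: 5.98
eef_pos: [0.4855, -0.3049, 0.2084]
eef_rot: [-0.122, 0.992, -0.002, -0.032]
contact_force: [-0.6, -1.0, -1.4]
finger_gap: 0.162
```

```bash
python3 st.py
```

```text
5.9833 tcp [ 485.5 -304.9  208.4] jawdir 104.0 zax [-0.064 -0.012 -0.998] F [-0.6 -1.  -1.4] gap 14.2 q [ 0.26  0.45  0.27  1.72 -0.09  1.03  2.36]
```

play_rows --rows '[{"tx": 0,"ty": 0,"tz": 0,"turn": 0,"hand": -1},{"tx": 0,"ty": 0,"tz": 0,"turn": 0,"hand": -1},{"tx": 0,"ty": 0,"tz": 0,"turn": 0,"hand": -1},{"tx": 0,"ty": 0,"tz": 0,"turn": 0,"hand": -1}]'

```text
time_s: 6.32
eef_pos: [0.483, -0.3013, 0.2034]
eef_rot: [-0.122, 0.992, 0.001, -0.036]
contact_force: [-0.2, 0.3, -2.0]
finger_gap: 0.168
```

```bash
python3 st.py
```

```text
6.3167 tcp [ 483.  -301.3  203.4] jawdir 104.0 zax [-0.071 -0.008 -0.997] F [-0.2  0.3 -2. ] gap 14.8 q [ 0.26  0.45  0.26  1.73 -0.09  1.03  2.36]
```

play_rows --rows '[{"tx": 15,"ty": -4,"tz": 0,"turn": 0.2,"hand": -1},{"tx": 0,"ty": 0,"tz": 0,"turn": 0,"hand": -1},{"tx": 0,"ty": 0,"tz": 0,"turn": 0,"hand": -1}]'

```text
time_s: 6.57
eef_pos: [0.4982, -0.3019, 0.2031]
eef_rot: [-0.126, 0.991, 0.001, -0.036]
contact_force: [-0.5, -1.0, -1.3]
finger_gap: 0.168
```

```bash
python3 st.py
```

```text
6.5667 tcp [ 498.2 -301.9  203.1] jawdir 104.4 zax [-0.072 -0.006 -0.997] F [-0.5 -1.  -1.3] gap 14.8 q [ 0.25  0.48  0.26  1.69 -0.09  1.05  2.36]
```

play_rows --rows '[{"tx": 0,"ty": 40,"tz": 2,"turn": 0,"hand": -1},{"tx": 0,"ty": 40,"tz": 2,"turn": 0,"hand": -1},{"tx": 0,"ty": 40,"tz": 2,"turn": 0,"hand": -1},{"tx": 0,"ty": 40,"tz": 2,"turn": 0,"hand": -1},{"tx": 0,"ty": 0,"tz": 0,"turn": 0,"hand": -1}]'

```text
time_s: 6.98
eef_pos: [0.494, -0.1368, 0.2116]
eef_rot: [-0.123, 0.992, 0.001, -0.036]
contact_force: [0.4, 0.6, -1.7]
finger_gap: 0.166
```

```bash
python3 st.py
```

```text
6.9833 tcp [ 494.  -136.8  211.6] jawdir 104.2 zax [-0.072 -0.008 -0.997] F [ 0.4  0.6 -1.7] gap 14.6 q [-0.    0.35  0.21  1.86 -0.06  1.01  2.05]
```

play_rows --rows '[{"tx": 0,"ty": -14,"tz": 2,"turn": 0,"hand": -1},{"tx": 0,"ty": -14,"tz": 0,"turn": 0,"hand": -1},{"tx": 0,"ty": -14,"tz": 0,"turn": 0,"hand": -1},{"tx": 0,"ty": -14,"tz": 0,"turn": 0,"hand": -1},{"tx": 0,"ty": -14,"tz": 0,"turn": 0,"hand": -1},{"tx": 0,"ty": -14,"tz": 0,"turn": 0,"hand": -1},{"tx": 0,"ty": -14,"tz": 0,"turn": 0,"hand": -1},{"tx": 0,"ty": -14,"tz": 0,"turn": 0,"hand": -1},{"tx": 0,"ty": -14,"tz": 0,"turn": 0,"hand": -1},{"tx": 0,"ty": -14,"tz": 0,"turn": 0,"hand": -1},{"tx": 0,"ty": -14,"tz": 0,"turn": 0,"hand": -1},{"tx": 0,"ty": 0,"tz": 0,"turn": 0,"hand": -1}]'

```text
time_s: 7.98
eef_pos: [0.4854, -0.3067, 0.2169]
eef_rot: [-0.124, 0.992, -0.001, -0.036]
contact_force: [-0.2, -1.0, -0.4]
finger_gap: 0.167
```

```bash
python3 st.py
```

```text
7.9833 tcp [ 485.4 -306.7  216.9] jawdir 104.3 zax [-0.072 -0.012 -0.997] F [-0.2 -1.  -0.4] gap 14.7 q [ 0.25  0.45  0.28  1.71 -0.08  1.06  2.37]
```

play_rows --rows '[{"tx": 0,"ty": 0,"tz": 0,"turn": -6,"hand": -1},{"tx": 0,"ty": 0,"tz": 0,"turn": -6,"hand": -1},{"tx": 0,"ty": 0,"tz": 0,"turn": -6,"hand": -1},{"tx": 0,"ty": 0,"tz": 0,"turn": 0,"hand": -1}]'

```text
time_s: 8.32
eef_pos: [0.4821, -0.3096, 0.2171]
eef_rot: [0.042, 0.998, 0.005, -0.036]
contact_force: [-0.3, 0.4, -1.4]
finger_gap: 0.163
```

```bash
python3 st.py
```

```text
8.3167 tcp [ 482.1 -309.6  217.1] jawdir 85.2 zax [-0.072  0.013 -0.997] F [-0.3  0.4 -1.4] gap 14.4 q [ 0.22  0.46  0.35  1.7  -0.14  1.08  2.1 ]
```

play_rows --rows '[{"tx": 0,"ty": 0,"tz": 0,"turn": 1,"hand": -1},{"tx": 0,"ty": 0,"tz": 0,"turn": 1,"hand": -1},{"tx": 0,"ty": 0,"tz": 0,"turn": 1,"hand": -1},{"tx": 0,"ty": 0,"tz": 0,"turn": 1,"hand": -1},{"tx": 0,"ty": 0,"tz": 0,"turn": 1,"hand": -1},{"tx": 0,"ty": 0,"tz": 0,"turn": 1,"hand": -1},{"tx": 0,"ty": 0,"tz": 0,"turn": 1,"hand": -1},{"tx": 0,"ty": 0,"tz": 0,"turn": 1,"hand": -1},{"tx": 0,"ty": 0,"tz": 0,"turn": 1,"hand": -1}]'

```text
time_s: 9.07
eef_pos: [0.4816, -0.3085, 0.2174]
eef_rot: [-0.051, 0.998, 0.002, -0.037]
contact_force: [-0.6, -0.9, -1.8]
finger_gap: 0.168
```

```bash
python3 st.py
```

```text
9.0667 tcp [ 481.6 -308.5  217.4] jawdir 95.9 zax [-0.074 -0.    -0.997] F [-0.6 -0.9 -1.8] gap 14.8 q [ 0.24  0.45  0.31  1.71 -0.11  1.07  2.25]
```

play_rows --rows '[{"tx": 7,"ty": 0,"tz": 0,"turn": 2.8,"hand": -1},{"tx": 7,"ty": 0,"tz": 0,"turn": 2.8,"hand": -1},{"tx": 7,"ty": 0,"tz": -10,"turn": 2.7,"hand": -1},{"tx": 0,"ty": 0,"tz": -15,"turn": 0,"hand": -1},{"tx": 0,"ty": 0,"tz": -15,"turn": 0,"hand": -1},{"tx": 0,"ty": 0,"tz": -10,"turn": 0,"hand": -1},{"tx": 0,"ty": 0,"tz": 0,"turn": 0,"hand": -1}]'

```text
time_s: 9.65
eef_pos: [0.5045, -0.3089, 0.1666]
eef_rot: [-0.131, 0.991, -0.002, -0.035]
contact_force: [-0.4, 0.4, -1.0]
finger_gap: 0.168
```

```bash
python3 st.py
```

```text
9.65 tcp [ 504.5 -308.9  166.6] jawdir 105.1 zax [-0.07  -0.013 -0.997] F [-0.4  0.4 -1. ] gap 14.7 q [ 0.26  0.53  0.26  1.7  -0.1   0.98  2.38]
```

Now I'll check the alignment with both cameras before inserting.

```bash
python3 - <<'E'
from h import *
s=grab('scene');t=grab('top')
a=cv2.resize(s['image'][150:310,380:540],(400,400),interpolation=2);b=cv2.resize(t['image'][155:255,400:500],(400,400),interpolation=2)
save(np.hstack([a,b]),'al1.png')
E
```

```text
(no output)
```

View pics/al1.png

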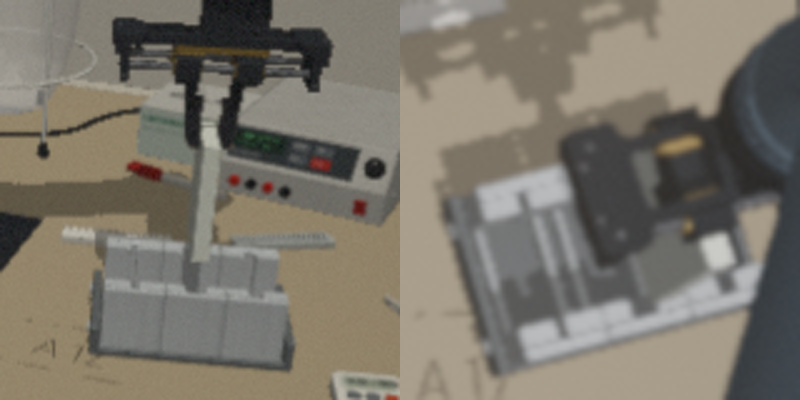

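The left half (scene) shows the plate above the middle slot, with its near lower edge at about crop (190–211,262). The right half (top) shows the gripper over the middle slot with the plate corner at (715,250). I'll check this numerically.

```bash
python3 - <<'E'
from h import *
s=load('scene')
o=env.get_obs();R=Rn.from_quat(o['eef_rot']).as_matrix();p=o['eef_pos']
for sx in(-45,45):
  for y in(-7.5,7.5): 
    w=p+R@np.array([sx,y,74])/1000; print('corner',(w*1000).round(1),((proj(s,w)-[380,150])*2.5).round(1))
th=np.radians(14.2)
for yy in(-8.5,8.5):
  for xx in (-62,-36,36):
    w=np.array([.4992+(xx*np.cos(th)-yy*np.sin(th))/1000,-.3094+(xx*np.sin(th)+yy*np.cos(th))/1000,.068]);print('mouth',xx,yy,((proj(s,w)-[380,150])*2.5).round(1))
d=cv2.resize(s['image'][245:275,440:480],None,fx=20,fy=20,interpolation=2);save(d,'al2.png')
E
```

```text
corner [ 545.6 -306.2   91.5] [201.2 227. ]
corner [ 541.7 -291.7   91.5] [185.3 225.9]
corner [ 458.9 -329.6   97.7] [207.5 261.6]
corner [ 455.  -315.1   97.7] [190.6 260.3]
mouth -62 -8.5 [203.6 299.6]
mouth -36 -8.5 [202.4 286.7]
mouth 36 -8.5 [199.3 253.3]
mouth -62 8.5 [184.5 298. ]
mouth -36 8.5 [183.6 285.2]
mouth 36 8.5 [181.4 251.9]
```

View pics/al2.png

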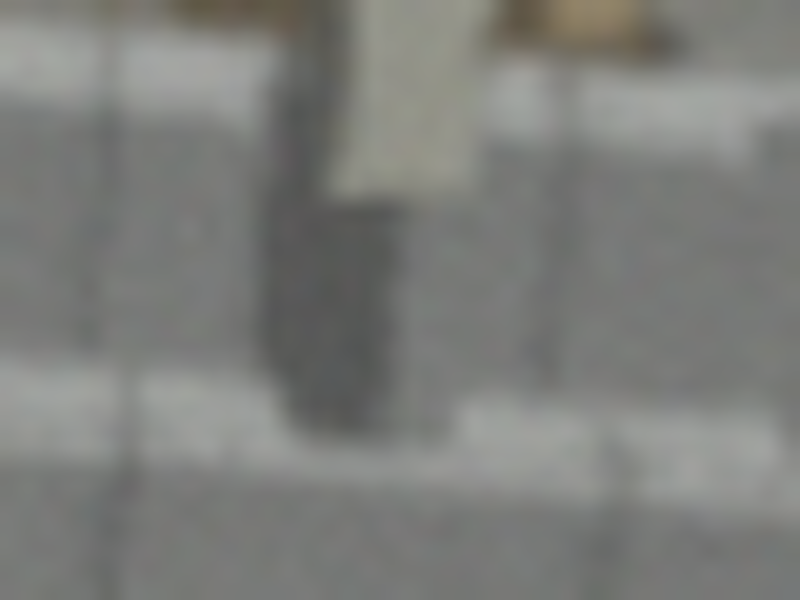

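play_rows --rows '[{"tx": -1,"ty": 0,"tz": -6,"turn": -0.8,"hand": -1},{"tx": 0,"ty": 0,"tz": -6,"turn": 0,"hand": -1},{"tx": 0,"ty": 0,"tz": -5,"turn": 0,"hand": -1},{"tx": 0,"ty": 0,"tz": 0,"turn": 0,"hand": -1}]' --newtons 20

```text
time_s: 10.08
eef_pos: [0.5055, -0.3107, 0.1525]
eef_rot: [-0.123, 0.992, -0.004, -0.033]
contact_force: [0.4, 0.6, -2.6]
finger_gap: 0.167
```

```bash
cat >> st.py <<'E'
import sys
if len(sys.argv)>2:
    b=1000*(o['eef_pos']+R@np.array([0,0,.074]));th=np.radians(14.2);d=b[:2]-np.array([float(sys.argv[1]),float(sys.argv[2])])
    print('bottom z',b[2].round(1),'along',(d@[np.cos(th),np.sin(th)]).round(1),'across',(d@[-np.sin(th),np.cos(th)]).round(1),'tcp along/across tilt',(R[:2,2]@[np.cos(th),np.sin(th)]).round(3),(R[:2,2]@[-np.sin(th),np.cos(th)]).round(3))
E
python3 st.py 499.2 -310.2
```

```text
10.0833 tcp [ 505.5 -310.7  152.5] jawdir 104.2 zax [-0.064 -0.015 -0.998] F [ 0.4  0.6 -2.6] gap 14.7 q [ 0.26  0.55  0.26  1.72 -0.11  0.94  2.37]
bottom z 78.7 along 1.1 across -2.0 tcp along/across tilt -0.066 0.001
```

play_rows --rows '[{"tx": -3,"ty": 1.3,"tz": 0,"turn": 0,"hand": -1},{"tx": 0,"ty": 0,"tz": 0,"turn": 0,"hand": -1}]'

```text
time_s: 10.25
eef_pos: [0.5022, -0.3094, 0.1524]
eef_rot: [-0.123, 0.992, -0.004, -0.033]
contact_force: [0.1, -0.2, -0.8]
finger_gap: 0.168
```

```bash
python3 st.py 499.2 -310.2
```

```text
10.25 tcp [ 502.2 -309.4  152.4] jawdir 104.2 zax [-0.064 -0.015 -0.998] F [ 0.1 -0.2 -0.8] gap 14.7 q [ 0.26  0.55  0.26  1.73 -0.11  0.94  2.37]
bottom z 78.6 along -1.8 across 0.1 tcp along/across tilt -0.066 0.001
```

play_rows --rows '[{"tx": 0,"ty": 0,"tz": -4,"turn": 0,"hand": -1},{"tx": 0,"ty": 0,"tz": -4,"turn": 0,"hand": -1},{"tx": 0,"ty": 0,"tz": -4,"turn": 0,"hand": -1},{"tx": 0,"ty": 0,"tz": -4,"turn": 0,"hand": -1}]'

```text
time_s: 10.58
eef_pos: [0.5029, -0.3095, 0.1365]
eef_rot: [-0.123, 0.992, -0.004, -0.032]
contact_force: [-0.4, 0.7, -1.4]
finger_gap: 0.172
```

```bash
python3 st.py 499.2 -310.2
```

```text
10.5833 tcp [ 502.9 -309.5  136.5] jawdir 104.2 zax [-0.062 -0.016 -0.998] F [-0.4  0.7 -1.4] gap 15.1 q [ 0.27  0.57  0.25  1.74 -0.12  0.91  2.38]
bottom z 62.7 along -0.9 across -0.2 tcp along/across tilt -0.064 -0.0
```

play_rows --rows '[{"tx": 0,"ty": 0,"tz": -5,"turn": 0,"hand": -1},{"tx": 0,"ty": 0,"tz": -5,"turn": 0,"hand": -1},{"tx": 0,"ty": 0,"tz": -5,"turn": 0,"hand": -1},{"tx": 0,"ty": 0,"tz": -5,"turn": 0,"hand": -1}]'

```text
time_s: 10.92
eef_pos: [0.5029, -0.3094, 0.1141]
eef_rot: [-0.123, 0.992, -0.004, -0.032]
contact_force: [0.7, -0.0, -0.9]
finger_gap: 0.167
```

```bash
python3 st.py 499.2 -310.2
```

```text
10.9167 tcp [ 502.9 -309.4  114.1] jawdir 104.2 zax [-0.062 -0.016 -0.998] F [ 0.7 -0.  -0.9] gap 14.7 q [ 0.27  0.6   0.25  1.75 -0.12  0.86  2.38]
bottom z 40.3 along -0.9 across -0.1 tcp along/across tilt -0.064 0.0
```

play_rows --rows '[{"tx": -1,"ty": -0.2,"tz": -5,"turn": 0,"hand": -1},{"tx": 0,"ty": 0,"tz": -5,"turn": 0,"hand": -1},{"tx": 0,"ty": 0,"tz": -5,"turn": 0,"hand": -1},{"tx": 0,"ty": 0,"tz": -5,"turn": 0,"hand": -1},{"tx": 0,"ty": 0,"tz": -5,"turn": 0,"hand": -1}]'

```text
time_s: 11.33
eef_pos: [0.5015, -0.3097, 0.0859]
eef_rot: [-0.123, 0.992, -0.004, -0.032]
contact_force: [0.5, 0.9, -1.5]
finger_gap: 0.168
```

```bash
python3 st.py 499.2 -310.2
```

```text
11.3333 tcp [ 501.5 -309.7   85.9] jawdir 104.2 zax [-0.063 -0.016 -0.998] F [ 0.5  0.9 -1.5] gap 14.8 q [ 0.28  0.63  0.24  1.76 -0.13  0.81  2.39]
bottom z 12.1 along -2.4 across -0.1 tcp along/across tilt -0.065 0.0
```

play_rows --rows '[{"tx": 0,"ty": 0,"tz": -2,"turn": 0,"hand": -1},{"tx": 0,"ty": 0,"tz": 0,"turn": 0,"hand": -1},{"tx": 0,"ty": 0,"tz": -1.5,"turn": 0,"hand": -1},{"tx": 0,"ty": 0,"tz": 0,"turn": 0,"hand": -0.4},{"tx": 0,"ty": 0,"tz": 0,"turn": 0,"hand": -0.2},{"tx": 0,"ty": 0,"tz": 0,"turn": 0,"hand": 0},{"tx": 0,"ty": 0,"tz": 0,"turn": 0,"hand": 0},{"tx": 0,"ty": 0,"tz": 0,"turn": 0,"hand": 0},{"tx": 0,"ty": 0,"tz": 0,"turn": 0,"hand": 0}]' --newtons 6

```text
time_s: 12.08
eef_pos: [0.502, -0.3107, 0.0829]
eef_rot: [-0.123, 0.992, -0.004, -0.032]
contact_force: [0.2, 0.4, -1.0]
finger_gap: 0.502
```

```bash
python3 st.py 499.2 -310.2
```

```text
12.0833 tcp [ 502.  -310.7   82.9] jawdir 104.2 zax [-0.062 -0.017 -0.998] F [ 0.2  0.4 -1. ] gap 44.2 q [ 0.28  0.64  0.24  1.76 -0.13  0.8   2.39]
bottom z 9.1 along -2.2 across -1.3 tcp along/across tilt -0.064 -0.001
```

play_rows --rows '[{"tx": 0,"ty": 1,"tz": 10,"turn": 0,"hand": 0},{"tx": 0,"ty": 0,"tz": 20,"turn": 0,"hand": 0},{"tx": 0,"ty": 0,"tz": 30,"turn": 0,"hand": 0.5},{"tx": 0,"ty": 0,"tz": 30,"turn": 0,"hand": 1},{"tx": 0,"ty": 0,"tz": 30,"turn": 0,"hand": 1},{"tx": -2,"ty": 28,"tz": 10,"turn": -0.5,"hand": 1},{"tx": -2,"ty": 28,"tz": 0,"turn": -0.5,"hand": 1},{"tx": -2,"ty": 28,"tz": 0,"turn": -0.5,"hand": 1},{"tx": -2,"ty": 28,"tz": 0,"turn": -0.5,"hand": 1},{"tx": -2,"ty": 28,"tz": 0,"turn": -0.5,"hand": 1},{"tx": -2,"ty": 28,"tz": 0,"turn": -0.5,"hand": 1},{"tx": -2,"ty": 28,"tz": 0,"turn": -0.5,"hand": 1}]'

```text
time_s: 13.08
eef_pos: [0.485, -0.114, 0.2284]
eef_rot: [-0.084, 0.996, -0.006, -0.028]
contact_force: [0.5, 0.1, -0.3]
finger_gap: 1.0
```

```bash
python3 st.py; python3 - <<'E'
from h import *
c=grab('top')
save(cv2.resize(c['image'][165:255,395:515],None,fx=6,fy=6,interpolation=2),'rack2.png')
E
```

```text
13.0833 tcp [ 485.  -114.   228.4] jawdir 99.7 zax [-0.055 -0.018 -0.998] F [ 0.5  0.1 -0.3] gap 88.0 q [-0.07  0.29  0.23  1.89 -0.05  1.02  1.92]
```

View pics/rack2.png

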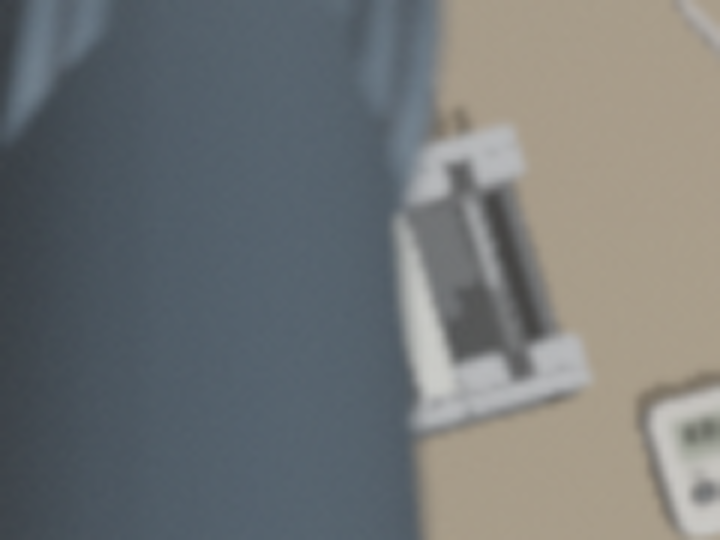

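The arm hides most of the rack in this view; the thick plate shows at crop (425,330), seated in the middle slot, and I'll re-check it once clear. Now going on to the thin plate.

play_rows --rows '[{"tx": -2,"ty": 33,"tz": -1,"turn": -0.6,"hand": 1},{"tx": -2,"ty": 33,"tz": -1,"turn": -0.6,"hand": 1},{"tx": -2,"ty": 33,"tz": -1,"turn": -0.6,"hand": 1},{"tx": -2,"ty": 33,"tz": -1,"turn": -0.6,"hand": 1},{"tx": -2,"ty": 33,"tz": -1,"turn": -0.6,"hand": 1},{"tx": -2,"ty": 33,"tz": -1,"turn": -0.6,"hand": 1},{"tx": -2,"ty": 33,"tz": -1,"turn": -0.6,"hand": 1},{"tx": -2,"ty": 33,"tz": -1,"turn": -0.6,"hand": 1},{"tx": -2,"ty": 33,"tz": -1,"turn": -0.6,"hand": 1},{"tx": -2,"ty": 33,"tz": -1,"turn": -0.6,"hand": 1},{"tx": 0,"ty": 20,"tz": 0,"turn": 0,"hand": 1},{"tx": 0,"ty": 0,"tz": 0,"turn": 0,"hand": 1}]'

```text
time_s: 14.13
eef_pos: [0.4619, 0.2598, 0.2283]
eef_rot: [-0.033, 0.999, -0.002, -0.023]
contact_force: [-0.1, 0.8, -0.0]
finger_gap: 1.0
```

```bash
python3 st.py; python3 - <<'E'
from h import *
c=grab('top')
save(cv2.resize(c['image'][170:260,395:515],None,fx=6,fy=6,interpolation=2),'rack3.png')
E
```

```text
14.1333 tcp [461.9 259.8 228.3] jawdir 93.8 zax [-0.045 -0.005 -0.999] F [-0.1  0.8 -0. ] gap 88.0 q [-0.62  0.34  0.04  1.81 -0.04  1.03  1.08]
```

View pics/rack3.png

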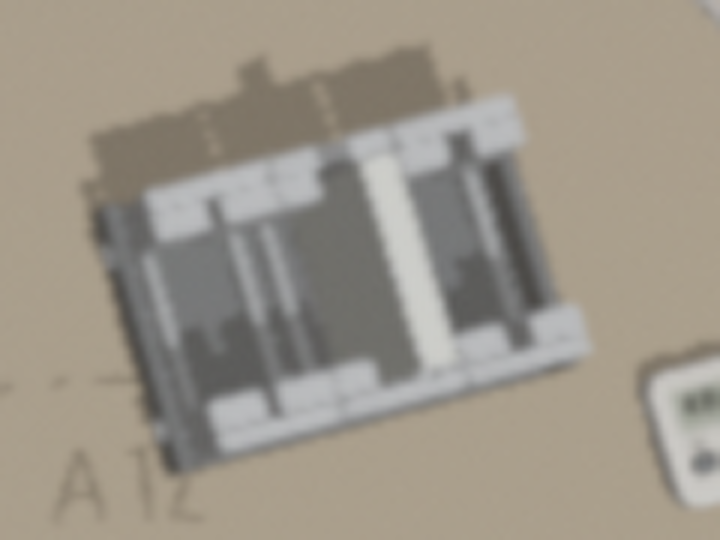

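The thick plate is in the middle slot, its top edge running from crop (380,158) to (437,362). The slot for the thin plate runs from (458,147) to (513,345). Computing positions.

```bash
python3 - <<'E'
from h import *
c=load('top');f=lambda x,y,z:atz(c,(x+.5)/6-.5+395,(y+.5)/6-.5+170,z)*1000
for n,a,b,z in[('thick top',(380,155),(437,365),.118),('midslot',(458,147),(514,346),.068),('narrow',(217,213),(268,405),.068)]:
    A,B=f(*a,z),f(*b,z);d=A-B;print(n,((A+B)/2).round(1),np.linalg.norm(d).round(1),np.degrees(np.arctan2(d[1],d[0])).round(1))
for x,y in[(390,190),(405,250),(425,330)]: print((1000*atd(c,(x+.5)/6-.5+395,(y+.5)/6-.5+170)).round(1))
E
```

```text
thick top [ 496.8 -310.7  118. ] 89.1 12.4
midslot [ 509.6 -360.7   68. ] 88.6 12.8
narrow [ 484.2 -255.4   68. ] 85.0 12.5
[ 526.1 -305.2  116.1]
[ 500.5 -308.9  119.9]
[ 467.6 -315.8  118.8]
```

play_rows --rows '[{"tx": 0,"ty": 11,"tz": -20,"turn": 0,"hand": 1},{"tx": 0,"ty": 0,"tz": -30,"turn": 0,"hand": 1},{"tx": 0,"ty": 0,"tz": -30,"turn": 0,"hand": 0.5},{"tx": 0,"ty": 0,"tz": 0,"turn": 0,"hand": 0.4}]'

```text
time_s: 14.52
eef_pos: [0.4657, 0.2648, 0.1499]
eef_rot: [-0.03, 0.999, -0.002, -0.019]
contact_force: [-0.1, -0.6, -0.5]
finger_gap: 0.871
```

```bash
python3 st.py
```

```text
14.5167 tcp [465.7 264.8 149.9] jawdir 93.5 zax [-0.038 -0.005 -0.999] F [-0.1 -0.6 -0.5] gap 76.6 q [-0.62  0.45  0.04  1.87 -0.04  0.86  1.07]
```

play_rows --rows '[{"tx": -2,"ty": 6,"tz": -20,"turn": 0,"hand": 0.4},{"tx": 0,"ty": 0,"tz": -20,"turn": 0,"hand": 0.3},{"tx": 0,"ty": 0,"tz": -15,"turn": 0,"hand": 0.2},{"tx": 0,"ty": 0,"tz": -12,"turn": 0,"hand": 0.2},{"tx": 0,"ty": 0,"tz": 0,"turn": 0,"hand": 0}]' --newtons 20

```text
time_s: 14.93
eef_pos: [0.4686, 0.2639, 0.0867]
eef_rot: [-0.026, 1.0, -0.003, -0.016]
contact_force: [0.1, 0.5, 0.4]
finger_gap: 0.545
```

```bash
python3 st.py
```

```text
14.9333 tcp [468.6 263.9  86.7] jawdir 93.0 zax [-0.033 -0.007 -0.999] F [0.1 0.5 0.4] gap 47.9 q [-0.61  0.54  0.03  1.9  -0.04  0.73  1.07]
```

play_rows --rows '[{"tx": -4,"ty": 7,"tz": -2,"turn": 0.5,"hand": 0},{"tx": 0,"ty": 0,"tz": -2,"turn": 0,"hand": -0.3},{"tx": 0,"ty": 0,"tz": 0,"turn": 0,"hand": -0.5}]'

```text
time_s: 15.18
eef_pos: [0.4667, 0.2705, 0.0856]
eef_rot: [-0.029, 0.999, -0.003, -0.015]
contact_force: [-0.3, -0.7, 0.7]
finger_gap: 0.371
```

```bash
python3 st.py
```

```text
15.1833 tcp [466.7 270.5  85.6] jawdir 93.3 zax [-0.029 -0.006 -1.   ] F [-0.3 -0.7  0.7] gap 32.7 q [-0.63  0.55  0.03  1.9  -0.04  0.72  1.06]
```

play_rows --rows '[{"tx": -2.5,"ty": 1,"tz": -4,"turn": 0.2,"hand": -0.6},{"tx": 0,"ty": 0,"tz": 0,"turn": 0,"hand": -1},{"tx": 0,"ty": 0,"tz": 0,"turn": 0,"hand": -1},{"tx": 0,"ty": 0,"tz": 0,"turn": 0,"hand": -1},{"tx": 0,"ty": 0,"tz": 0,"turn": 0,"hand": -1},{"tx": 0,"ty": 0,"tz": 0,"turn": 0,"hand": -1}]' --newtons 20

```text
time_s: 15.68
eef_pos: [0.4648, 0.2728, 0.0836]
eef_rot: [-0.032, 0.999, -0.002, -0.013]
contact_force: [-0.1, -0.8, -2.0]
finger_gap: 0.099
```

```bash
python3 st.py
```

```text
15.6833 tcp [464.8 272.8  83.6] jawdir 93.6 zax [-0.027 -0.004 -1.   ] F [-0.1 -0.8 -2. ] gap 8.7 q [-0.63  0.55  0.03  1.91 -0.04  0.71  1.06]
```

play_rows --rows '[{"tx": 0,"ty": 0,"tz": 0,"turn": 0,"hand": -1},{"tx": 0,"ty": 0,"tz": 12,"turn": 0,"hand": -1},{"tx": 0,"ty": 0,"tz": 18,"turn": 0,"hand": -1},{"tx": 0,"ty": 0,"tz": 25,"turn": 0,"hand": -1},{"tx": 0,"ty": 0,"tz": 30,"turn": 0,"hand": -1},{"tx": 0,"ty": 0,"tz": 30,"turn": 0,"hand": -1},{"tx": 0,"ty": 0,"tz": 30,"turn": 0,"hand": -1},{"tx": 0,"ty": -10,"tz": 5,"turn": 0,"hand": -1},{"tx": 1,"ty": -18,"tz": 1,"turn": 0.3,"hand": -1},{"tx": 1,"ty": -20,"tz": 1,"turn": 0.3,"hand": -1},{"tx": 1,"ty": -20,"tz": 1,"turn": 0.3,"hand": -1},{"tx": 1,"ty": -20,"tz": 1,"turn": 0.3,"hand": -1}]' --newtons 30

```text
time_s: 16.68
eef_pos: [0.4654, 0.1837, 0.2512]
eef_rot: [-0.046, 0.999, -0.001, -0.013]
contact_force: [0.1, -0.3, -0.3]
finger_gap: 0.1
```

```bash
python3 st.py
```

```text
16.6833 tcp [465.4 183.7 251.2] jawdir 95.3 zax [-0.026 -0.003 -1.   ] F [ 0.1 -0.3 -0.3] gap 8.8 q [-0.53  0.25  0.08  1.87 -0.03  1.04  1.23]
```

play_rows --rows '[{"tx": 1,"ty": -24,"tz": 0,"turn": 0.3,"hand": -1},{"tx": 1,"ty": -24,"tz": 0,"turn": 0.3,"hand": -1},{"tx": 1,"ty": -24,"tz": 0,"turn": 0.3,"hand": -1},{"tx": 1,"ty": -24,"tz": 0,"turn": 0.3,"hand": -1},{"tx": 2,"ty": -24,"tz": 1,"turn": 0.3,"hand": -1},{"tx": 2,"ty": -24,"tz": 1,"turn": 0.3,"hand": -1},{"tx": 2,"ty": -24,"tz": 1,"turn": 0.3,"hand": -1},{"tx": 2,"ty": -24,"tz": 1,"turn": 0.3,"hand": -1},{"tx": 2,"ty": -24,"tz": 1,"turn": 0.3,"hand": -1},{"tx": 2,"ty": -24,"tz": 1,"turn": 0.3,"hand": -1},{"tx": 2,"ty": -24,"tz": 1,"turn": 0.3,"hand": -1},{"tx": 2,"ty": -24,"tz": 1,"turn": 0.3,"hand": -1}]'

```text
time_s: 17.68
eef_pos: [0.4779, -0.1226, 0.2622]
eef_rot: [-0.078, 0.997, -0.0, -0.014]
contact_force: [0.4, 0.7, -1.5]
finger_gap: 0.098
```

```bash
python3 st.py
```

```text
17.6833 tcp [ 477.9 -122.6  262.2] jawdir 99.0 zax [-0.028 -0.003 -1.   ] F [ 0.4  0.7 -1.5] gap 8.6 q [-0.08  0.23  0.28  1.88 -0.06  1.06  1.95]
```

play_rows --rows '[{"tx": 3,"ty": -22,"tz": 0,"turn": 0.4,"hand": -1},{"tx": 3,"ty": -22,"tz": 0,"turn": 0.4,"hand": -1},{"tx": 3,"ty": -22,"tz": 0,"turn": 0.4,"hand": -1},{"tx": 3,"ty": -22,"tz": 0,"turn": 0.4,"hand": -1},{"tx": 3,"ty": -22,"tz": 0,"turn": 0.4,"hand": -1},{"tx": 3,"ty": -22,"tz": 0,"turn": 0.4,"hand": -1},{"tx": 3,"ty": -22,"tz": 0,"turn": 0.4,"hand": -1},{"tx": 3,"ty": -22,"tz": 0,"turn": 0.4,"hand": -1},{"tx": 3,"ty": -20,"tz": 0,"turn": 0.4,"hand": -1},{"tx": 3,"ty": -18,"tz": 0,"turn": 0.4,"hand": -1},{"tx": 4,"ty": -15,"tz": 0,"turn": 0.4,"hand": -1},{"tx": 0,"ty": 0,"tz": 0,"turn": 0,"hand": -1}]'

```text
time_s: 18.68
eef_pos: [0.502, -0.3709, 0.2638]
eef_rot: [-0.113, 0.993, -0.0, -0.016]
contact_force: [-1.2, 0.0, -0.5]
finger_gap: 0.095
```

```bash
sed -i 's/th=np.radians(14.2);d=/th=np.radians(13.7);d=/' st.py; python3 st.py 511.5 -362.3
```

```text
18.6833 tcp [ 502.  -370.9  263.8] jawdir 103.0 zax [-0.033 -0.004 -0.999] F [-1.2  0.  -0.5] gap 8.3 q [ 0.3   0.48  0.36  1.55 -0.15  1.17  2.48]
bottom z 189.8 along -13.6 across -5.8 tcp along/across tilt -0.033 0.004
```

play_rows --rows '[{"tx": 6,"ty": 5,"tz": 0,"turn": 0.7,"hand": -1},{"tx": 5,"ty": 4,"tz": -15,"turn": 0,"hand": -1},{"tx": 0,"ty": 0,"tz": -20,"turn": 0,"hand": -1},{"tx": 0,"ty": 0,"tz": -20,"turn": 0,"hand": -1},{"tx": 0,"ty": 0,"tz": -20,"turn": 0,"hand": -1},{"tx": 0,"ty": 0,"tz": -10,"turn": 0,"hand": -1},{"tx": 0,"ty": 0,"tz": 0,"turn": 0,"hand": -1}]'

```text
time_s: 19.27
eef_pos: [0.515, -0.3531, 0.1774]
eef_rot: [-0.123, 0.992, 0.002, -0.015]
contact_force: [-0.9, 0.7, -0.9]
finger_gap: 0.1
```

```bash
python3 st.py 511.5 -362.3
```

```text
19.2667 tcp [ 515.  -353.1  177.4] jawdir 104.1 zax [-0.03   0.001 -1.   ] F [-0.9  0.7 -0.9] gap 8.8 q [ 0.3   0.56  0.32  1.63 -0.18  1.    2.49]
bottom z 103.5 along 3.5 across 8.7 tcp along/across tilt -0.029 0.008
```

play_rows --rows '[{"tx": -1,"ty": -4.5,"tz": 0,"turn": -0.4,"hand": -1},{"tx": -1,"ty": -4.5,"tz": 0,"turn": 0,"hand": -1},{"tx": 0,"ty": 0,"tz": -6,"turn": 0,"hand": -1},{"tx": 0,"ty": 0,"tz": -6,"turn": 0,"hand": -1},{"tx": 0,"ty": 0,"tz": 0,"turn": 0,"hand": -1}]'

```text
time_s: 19.68
eef_pos: [0.515, -0.3623, 0.1684]
eef_rot: [-0.12, 0.993, 0.001, -0.013]
contact_force: [-1.0, 0.0, -1.4]
finger_gap: 0.098
```

```bash
python3 st.py 511.5 -362.3
python3 - <<'E'
from h import *
s=grab('scene');o=env.get_obs();R=Rn.from_quat(o['eef_rot']).as_matrix();p=o['eef_pos']
U,V=445,240
for y in(-4.5,4.5):
    w=p+R@Rn.from_rotvec([0,0,0]).as_matrix()@np.array([-45,y,75.6])/1000; print('corner',(w*1000).round(1),((proj(s,w)-[U,V])*16).round(1))
    w=p+R@np.array([45,y,75.6])/1000; print('corner+',(w*1000).round(1),((proj(s,w)-[U,V])*16).round(1))
th=np.radians(13.7)
for yy in(-5.5,5.5):
  for xx in (-49,-36):
    w=np.array([.5115+(xx*np.cos(th)-yy*np.sin(th))/1000,-.3623+(xx*np.sin(th)+yy*np.cos(th))/1000,.068]);print('mouth',xx,yy,((proj(s,w)-[U,V])*16).round(1))
save(cv2.resize(s['image'][V:V+36,U:U+48],None,fx=16,fy=16,interpolation=2),'al3.png')
E
```

```text
19.6833 tcp [ 515.  -362.3  168.4] jawdir 103.8 zax [-0.026 -0.001 -1.   ] F [-1.   0.  -1.4] gap 8.7 q [ 0.31  0.58  0.32  1.63 -0.19  0.98  2.5 ]
bottom z 94.4 along 1.6 across -0.4 tcp along/across tilt -0.025 0.005
corner [ 558.1 -356.2   92.2] [598.6  34.8]
corner+ [ 470.7 -377.6   94.4] [644.1 283.6]
corner [ 556.  -347.4   92.2] [537.1  29.8]
corner+ [ 468.6 -368.9   94.4] [578.6 278.1]
mouth -49 -5.5 [626.6 468.7]
mouth -36 -5.5 [620.2 427.3]
mouth -49 5.5 [546.9 462. ]
mouth -36 5.5 [541.3 420.7]
```

View pics/al3.png

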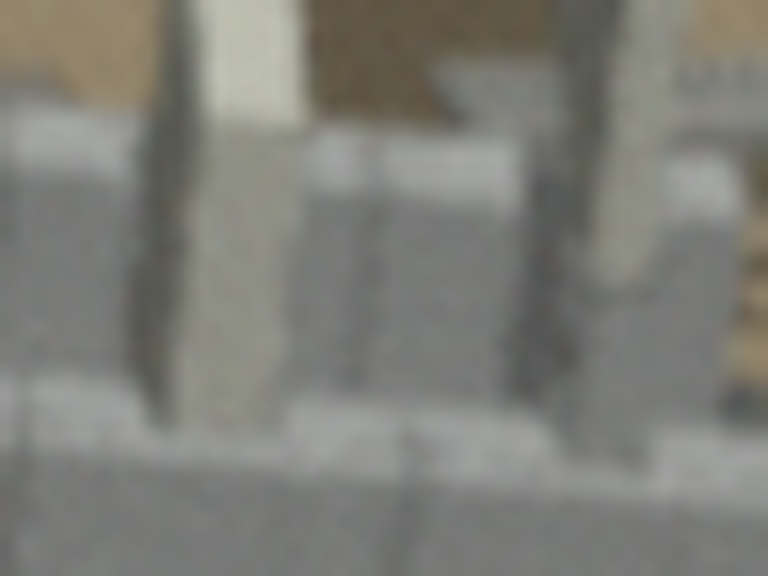

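The crop shows the thin plate's near lower edge at (592–655,285) and the slot mouth below it at (560–650,460). The slot sits about 1.2 mm further to −y than I estimated. The thick plate is down in its slot at (170–285,430). Shifting, then lowering.

play_rows --rows '[{"tx": -1.7,"ty": -1.2,"tz": -5,"turn": 0,"hand": -1},{"tx": 0,"ty": 0,"tz": -5,"turn": 0,"hand": -1},{"tx": 0,"ty": 0,"tz": -5,"turn": 0,"hand": -1},{"tx": 0,"ty": 0,"tz": -4,"turn": 0,"hand": -1},{"tx": 0,"ty": 0,"tz": 0,"turn": 0,"hand": -1}]' --newtons 20

```text
time_s: 20.15
eef_pos: [0.5136, -0.3641, 0.1486]
eef_rot: [-0.12, 0.993, 0.001, -0.012]
contact_force: [-0.0, -0.3, -1.9]
finger_gap: 0.103
```

```bash
python3 st.py 511.8 -363.5
```

```text
20.15 tcp [ 513.6 -364.1  148.6] jawdir 103.7 zax [-0.024 -0.001 -1.   ] F [-0.  -0.3 -1.9] gap 9.1 q [ 0.32  0.6   0.31  1.65 -0.2   0.94  2.51]
bottom z 74.6 along -0.2 across -0.7 tcp along/across tilt -0.024 0.004
```

play_rows --rows '[{"tx": 0,"ty": 0.4,"tz": -3,"turn": 0,"hand": -1},{"tx": 0,"ty": 0,"tz": -4,"turn": 0,"hand": -1},{"tx": 0,"ty": 0,"tz": -4,"turn": 0,"hand": -1},{"tx": 0,"ty": 0,"tz": -3,"turn": 0,"hand": -1}]'

```text
time_s: 20.48
eef_pos: [0.5139, -0.3636, 0.1335]
eef_rot: [-0.12, 0.993, 0.001, -0.012]
contact_force: [0.5, 0.3, -1.3]
finger_gap: 0.102
```

```bash
python3 st.py 511.8 -363.5
```

```text
20.4833 tcp [ 513.9 -363.6  133.5] jawdir 103.8 zax [-0.024 -0.002 -1.   ] F [ 0.5  0.3 -1.3] gap 9.0 q [ 0.32  0.62  0.31  1.66 -0.21  0.92  2.52]
bottom z 59.5 along 0.3 across -0.3 tcp along/across tilt -0.023 0.004
```

play_rows --rows '[{"tx": 0,"ty": 0,"tz": -4,"turn": 0,"hand": -1},{"tx": 0,"ty": 0,"tz": -4,"turn": 0,"hand": -1},{"tx": 0,"ty": 0,"tz": -4,"turn": 0,"hand": -1},{"tx": 0,"ty": 0,"tz": -4,"turn": 0,"hand": -1},{"tx": 0,"ty": 0,"tz": -4,"turn": 0,"hand": -1}]'

```text
time_s: 20.9
eef_pos: [0.5141, -0.3635, 0.1114]
eef_rot: [-0.12, 0.993, 0.001, -0.012]
contact_force: [-0.3, 0.6, -1.4]
finger_gap: 0.099
```

```bash
python3 st.py 511.8 -363.5
```

```text
20.9 tcp [ 514.1 -363.5  111.4] jawdir 103.8 zax [-0.023 -0.002 -1.   ] F [-0.3  0.6 -1.4] gap 8.7 q [ 0.33  0.65  0.3   1.67 -0.22  0.88  2.52]
bottom z 37.4 along 0.5 across -0.3 tcp along/across tilt -0.023 0.004
```

play_rows --rows '[{"tx": 0,"ty": 0,"tz": -5,"turn": 0,"hand": -1},{"tx": 0,"ty": 0,"tz": -5,"turn": 0,"hand": -1},{"tx": 0,"ty": 0,"tz": -5,"turn": 0,"hand": -1},{"tx": 0,"ty": 0,"tz": -5,"turn": 0,"hand": -1},{"tx": 0,"ty": 0,"tz": -3,"turn": 0,"hand": -1}]'

```text
time_s: 21.32
eef_pos: [0.5139, -0.3632, 0.0854]
eef_rot: [-0.12, 0.993, 0.001, -0.012]
contact_force: [-0.2, 0.0, -1.6]
finger_gap: 0.101
```

```bash
python3 st.py 511.8 -363.5
```

```text
21.3167 tcp [ 513.9 -363.2   85.4] jawdir 103.8 zax [-0.024 -0.001 -1.   ] F [-0.2  0.  -1.6] gap 8.9 q [ 0.34  0.68  0.29  1.68 -0.23  0.83  2.53]
bottom z 11.5 along 0.3 across 0.1 tcp along/across tilt -0.024 0.005
```

play_rows --rows '[{"tx": 0,"ty": 0,"tz": -1.5,"turn": 0,"hand": -1},{"tx": 0,"ty": 0,"tz": 0,"turn": 0,"hand": -1},{"tx": 0,"ty": 0,"tz": 0,"turn": 0,"hand": -0.5},{"tx": 0,"ty": 0,"tz": 0,"turn": 0,"hand": -0.4},{"tx": 0,"ty": 0,"tz": 0,"turn": 0,"hand": -0.4},{"tx": 0,"ty": 0,"tz": 0,"turn": 0,"hand": -0.4}]' --newtons 6

```text
time_s: 21.82
eef_pos: [0.5146, -0.364, 0.0842]
eef_rot: [-0.12, 0.993, 0.0, -0.011]
contact_force: [0.4, -0.7, 0.5]
finger_gap: 0.299
```

```bash
python3 st.py 511.8 -363.5
```

```text
21.8167 tcp [ 514.6 -364.    84.2] jawdir 103.8 zax [-0.023 -0.002 -1.   ] F [ 0.4 -0.7  0.5] gap 26.3 q [ 0.34  0.69  0.29  1.68 -0.23  0.83  2.53]
bottom z 10.2 along 0.9 across -0.9 tcp along/across tilt -0.022 0.003
```

Released; now lifting away and back over the clear bench for a last look.

play_rows --rows '[{"tx": 0,"ty": 0,"tz": 8,"turn": 0,"hand": -0.4},{"tx": 0,"ty": 0,"tz": 15,"turn": 0,"hand": -0.4},{"tx": 0,"ty": 0,"tz": 25,"turn": 0,"hand": -0.4},{"tx": 0,"ty": 0,"tz": 30,"turn": 0,"hand": -0.4},{"tx": 0,"ty": 0,"tz": 30,"turn": 0,"hand": -0.4},{"tx": 0,"ty": 0,"tz": 30,"turn": 0,"hand": -0.4},{"tx": -3,"ty": 38,"tz": 5,"turn": 0,"hand": -0.4},{"tx": -3,"ty": 38,"tz": 0,"turn": 0,"hand": -0.4},{"tx": -3,"ty": 38,"tz": 0,"turn": 0,"hand": -0.4},{"tx": -3,"ty": 38,"tz": 0,"turn": 0,"hand": -0.4},{"tx": -3,"ty": 38,"tz": 0,"turn": 0,"hand": -0.4},{"tx": -3,"ty": 38,"tz": 0,"turn": 0,"hand": -0.4}]'

```text
time_s: 22.82
eef_pos: [0.492, -0.1396, 0.243]
eef_rot: [-0.111, 0.994, -0.005, -0.007]
contact_force: [0.4, 0.4, 0.3]
finger_gap: 0.3
```

play_rows --rows '[{"tx": -2,"ty": 38,"tz": 0,"turn": 0,"hand": -0.4},{"tx": -2,"ty": 38,"tz": 0,"turn": 0,"hand": -0.4},{"tx": -2,"ty": 38,"tz": 0,"turn": 0,"hand": -0.4},{"tx": -2,"ty": 38,"tz": 0,"turn": 0,"hand": -0.4},{"tx": -2,"ty": 38,"tz": 0,"turn": 0,"hand": -0.4},{"tx": -2,"ty": 38,"tz": 0,"turn": 0,"hand": -0.4},{"tx": -2,"ty": 38,"tz": 0,"turn": 0,"hand": -0.4},{"tx": -2,"ty": 38,"tz": 0,"turn": 0,"hand": -0.4},{"tx": 0,"ty": 20,"tz": 0,"turn": 0,"hand": -0.4},{"tx": 0,"ty": 0,"tz": 0,"turn": 0,"hand": -0.4}]'

```text
time_s: 23.65
eef_pos: [0.4712, 0.208, 0.2527]
eef_rot: [-0.114, 0.993, -0.002, -0.001]
contact_force: [-0.3, 0.1, -0.0]
finger_gap: 0.295
```

```bash
python3 st.py; python3 - <<'E'
from h import *
c=grab('top');s=grab('scene')
a=cv2.resize(s['image'][205:305,400:500],(400,400),interpolation=2);b=cv2.resize(c['image'][165:265,400:500],(400,400),interpolation=2);save(np.hstack([a,b]),'fin.png')
th=np.radians(13.7)
for cx,cy in[(497.5,-310.5),(511.8,-363)]:
  for k in(-38,-20,20,38):
    w=np.array([cx+k*np.cos(th),cy+k*np.sin(th),118])/1000;u=proj(c,w);print(k,(1000*atd(c,*u)).round(1))
E
```

```text
23.65 tcp [471.2 208.  252.7] jawdir 103.1 zax [-0.001 -0.004 -1.   ] F [-0.3  0.1 -0. ] gap 26.0 q [-0.58  0.26  0.09  1.85 -0.02  1.03  1.32]
-38 [ 460.2 -318.3  121.5]
-20 [ 478.  -315.   118.8]
20 [ 516.7 -305.3  119.4]
38 [ 534.2 -301.1  119.1]
-38 [ 474.6 -371.2  120.1]
-20 [ 492.4 -367.9  117.5]
20 [ 531.9 -359.7  114.1]
38 [ 548.6 -353.7  118.8]
```

View pics/fin.png

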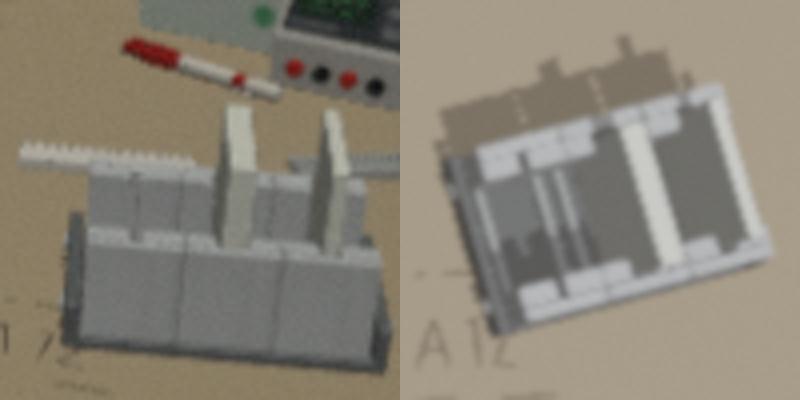

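Both plates stand upright at the same height: thick in the middle slot (scene crop (237,180)), thin in the right slot (335,180). The left, narrowest slot is empty. Plate tops read about 118 mm, so both are fully home.

```bash
python3 -c "
from rig import env
print(env.finish_job())"
```

```text
the job is handed in; nothing more can be done
None
```

Both plates are in the rack and released: the thick one in the widest slot (the middle one) and the thin one in the middle-width slot (the −y end). The narrowest slot is empty, and I handed the job in at about 24 s.

- **Seating:** In the last pictures both plates stand upright and level. Their tops read about 118 mm by depth, scattering from 114 to 121 mm, and 118 mm is what a plate fully home should show. Wrist readings between moves never exceeded about 3 N, and nothing jammed during insertion.
- **Clearance:** The gripper was open and about half a metre away from the plates at the end. I did not move the red look-alikes.
- **Disagreements:**
  - The tool picked up a tilt of up to 4° within the plate's plane during the first carry. It was allowed for in the insertion, and the plate dropped flat when released.
  - My estimates of the rack's rotation ranged from 12.5° to 14.9°.
  - The two cameras disagreed by about 1–1.5 mm on where the slots were, so I shifted the aim for both plates.

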